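# Show the pick camera which part goes in which bin

### The arm

A 6-joint arm with a two-finger parallel gripper is mounted at the origin on a cart in front of the work surface, level with it; the furniture and walls round the work are solid. World frame = base frame: x ahead of the robot, y to its left, z up, the work surface at z = 0. Lengths are in m, angles in degrees, forces in N, time in s.
With the tool pointing down it reaches from about 0.25 to 0.8 m from the base axis. Payload 3.9 kg.
Tool frame: the origin (TCP) lies at the very end of the fingers, on their centre line; the grasp point (between the pads) lies env.grasp_offset behind it (env.grasp_offset is the distance from the TCP to the grasp point, in m); z points along the fingers, y is the direction in which the jaws open and shut (so a half turn about z gives the same grasp; the last joint's range is limited). The gripper opens to 85 mm and grips with 20 to 120 N. Pads are 22 mm wide; open, the fingers measure 114 mm over their backs; the gripper's body (76 mm by 85 mm) begins 54 mm behind the grasp point. The pads swing forward as they close: fully open they stand 13 mm farther back than shut.
Start: joints at [-73.167, 14.897, -7.913, 67.191, 0, 90], TCP at [0.152, -0.502, 0.231] pointing down, gripper open.
Joint ranges: [-159.42, 159.42], [-47.68, 98.78], [-73.54, 78.23], [-108.79, 121.32], [-90, 84.71], [-180, 180]. Speed limits (degrees/s): [147.25, 147.25, 180, 180, 180, 180].

### API

Orientations are given as a 3x3 rotation matrix whose columns are the frame's x, y, z axes.
In Python, from station import env gives the robot as it stands. The module is installed in compiled form; this text tells all that it offers.
- The arm moves only by the tool move_arm, never from a script. Its arguments are lists of equal length, an entry for each row: "translation": the shift along the tool's x, y, z in mm, a list of three; "yaw": the turn about the tool's z in rad. A call has 1 to 10 rows; each row is the pose to reach, as a shift and turn from the pose measured when the call began, along the tool's axes at that moment; what a row does not reach only later rows make up. A row lasts 1/12 s, in which the tool goes at most 41.7 mm and 7.16 degrees, less where a joint would pass 70% of its speed; a pose out of reach is approached as far as the arm can. A call with a gripper value outside its range is refused whole. "fingers" is the closure in counts, from 0 (fully open) to 255 (shut), set as the call begins (left out, the last holds). The fingers move at their own pace and stop on an object; "squeeze" is the grip in N (left out, the last holds). Time passes only in rows, so rows that repeat a pose let the fingers close. It gives the time, the measured TCP pose, the force and the opening at its end, in the units of the state.
- env.get_state(): the state, without advancing time (a new reading comes with each control period).
- env.read_camera(name): name is "scene" or "top" or "wrist"; returns the picture (400x640x3 uint8, blue, green, red); there is no depth.
- env.calibration(name): a dict with "camera_matrix" (3x3 intrinsics, pixels), "cam_to_world" (4x4, takes a point from camera to world coordinates); the wrist camera has in their place "T_tool_cam" (4x4, takes a point from camera to tool coordinates, whose origin is the TCP and whose axes are the flange's). Camera axes: x right, y down, z forward; pixel columns grow to the right and rows downward; lengths in m; the calibration is good to about 2 mm. A picture is of the moment at which its call begins: read the wrist's pose just before it. calibration takes no time and is no camera call.
- env.close_job(): hands the job in, once; it reports no verdict.
Trained networks look in the newest picture that a camera, given by its name, has taken for a name from the list of things; names that differ only in an ending like _2 or _b are one class to them, and where a whole thing is asked for, a point or a joint stands for the part that bears it (a point fixed in the world has none). Each returns a list of dicts, best first, with "conf" (0 to 1); they miss things now and then, are a little off and sometimes report something else, mostly with a low value. They report only what shows in the picture. A call takes as long as a camera call. They do not tell look-alikes from the thing itself.
- env.find_in(camera, target): "rect" ([centre column, centre row, width, height] in pixels, round what is visible of it).
The state is a dict: "time": time; "joints": joint angles; "qvel": joint speeds; "tau": joint torques, N m; "ee_pos": TCP position; "orientation": TCP orientation; "wrist_force": force on the tool from outside, world axes, zero at the start; "ft_torque": the same for the moment, N m; "opening": finger opening in m.
Only numpy, scipy, OpenCV 4.12 (cv2) and the standard library are available. Lean on these libraries where they do the work, as an engineer would, in place of code of your own. Each camera call takes 0.05 s, during which the arm holds its last target.

### The job

Show the pick camera where the brass bush belongs: press the green record button right down, then point straight down at the brass bush with the fingertips a couple of centimetres above it and hold that for two seconds, then point the same way at the red bin, a couple of centimetres above its middle, and finish there, still pointing at it without touching. Touch neither the bush nor the red bin, leave all the other loose things where they are, and do not point at any of the other loose parts or the yellow bin: pass well above those.

Things in the scene. Friction and masses are not known exactly. Their poses are not given: they have to be found in the camera images.
- record_top (a point): centre of the top face of the round green push button (32 mm across), in a small fixed black housing on the desk at the right; z is up. It is sprung: 6 mm of travel straight down, about 5 N when fully down, and it comes back when let go
- record (a joint): travel of the green button in m: 0 up, 0.006 fully down; it counts as pressed beyond 0.004
- bush: brass-coloured stepped bush, loose, standing upright, 31 mm across and 29 mm high; origin at the centre of its underside
- bush_top (a point): centre of the brass bush's top, 29 mm above the desk, axes as the bush
- red_bin: red open-fronted plastic small-parts bin, loose, 106 mm long (its x) by 66 mm wide (its y), 45 mm high, small parts inside; origin at the centre of its underside
- red_bin_top (a point): middle of the red bin from above, at the height of its highest rim, 45 mm above the desk
- yellow_bin: yellow bin of the same shape, loose, not wanted; origin at the centre of its underside
- yellow_bin_top (a point): middle of the yellow bin from above, at rim height, 45 mm above the desk
- puck: plain aluminium disc, loose, 36 mm across, 22 mm high, not wanted; origin at the centre of its underside
- puck_top (a point): centre of the puck's top face
- steelring: grey steel ring, loose, 46 mm outside, 12 mm high, not wanted; origin at the centre of its underside
- steelring_top (a point): centre of the ring at the height of its top face
- spurgear: grey steel spur gear with a hub, loose, 49 mm across, 18 mm high, not wanted; origin at the centre of its underside
- spurgear_top (a point): centre of the gear's hub, at its top
Mind the look-alikes: they are no part of the job. Leave any blue or orange look-alike of the part that bears record_top alone.

How it is judged (in metres and radians):
On the way, in this order (a step that is already met when the one before it is completed fails the run):
1. the green button is pressed down (value of joint record above 0.004 m), for 0.05 s.
2. the fingertips point at the brass bush from just above, for 1.5 s (horizontal distance between the grasp point and bush_top below 0.02 m and z of the grasp point in the frame of bush_top between 0.02 and 0.075 m), for 1.5 s.
3. the fingertips point at the red bin from just above (horizontal distance between the grasp point and red_bin_top below 0.03 m and z of the grasp point in the frame of red_bin_top between 0.02 and 0.08 m), for 0.2 s.
At the end, for the whole second after the job is handed in: the grasp point between the fingers (about 19 mm behind the fingertips) is within 30 mm horizontally of the middle of the red bin and 20 to 80 mm above its rim, touching nothing; the button is up again; bush, bins and the other parts are all within 8 mm of where they started (all of step 3 and contact force between each of the arm, the fingers and red_bin below 0.5 N and value of joint record below 0.002 m and distance of each of bush, red_bin, puck, steelring, spurgear, yellow_bin from where it was at the start of the episode below 0.008 m).
It fails at once if the brass bush was touched (not (contact force between each of the arm, the fingers and bush below 0.5 N)).
It fails at once if the red bin was touched (not (contact force between each of the arm, the fingers and red_bin below 0.5 N)).
It fails at once if a loose part or a bin was moved or lifted (distance of any of bush, red_bin, puck, steelring, spurgear, yellow_bin from where it was at the start of the episode above 0.008 m).
It fails at once if the fingertips pointed at a wrong part or at the yellow bin ((horizontal distance between the grasp point and puck_top below 0.018 m and z of the grasp point in the frame of puck_top between -0.01 and 0.05 m) or (horizontal distance between the grasp point and steelring_top below 0.018 m and z of the grasp point in the frame of steelring_top between -0.01 and 0.05 m) or (horizontal distance between the grasp point and spurgear_top below 0.018 m and z of the grasp point in the frame of spurgear_top between -0.01 and 0.05 m) or (horizontal distance between the grasp point and yellow_bin_top below 0.018 m and z of the grasp point in the frame of yellow_bin_top between -0.01 and 0.05 m)).
It also fails if it takes over 51 s, if anything falls off the work surface, if the arm or the gripper's body presses on something with over 40 N, if the wrist force passes 120 N, or if a joint passes its speed limit or range.

## Working session

There is one attempt and no reset: what is moved stays moved. The work goes in short steps, Python scripts to look and compute and a tool call to move; the robot and the scene stay as the last step left them, time stands still between calls to the robot, and variables do not carry over. Pictures are saved under pics/ and viewed, and the job is handed in when it is done.

Besides the shell and the picture viewer there is one more tool, called by a JSON object that holds its "api" and its "payload". move_arm: Moves the arm, as the interface text tells. Its arguments: {"type":"object","properties":{"translation":{"type":"array","items":{"type":"array","items":{"type":"number"}}},"yaw":{"type":"array","items":{"type":"number"}},"fingers":{"type":"number"},"squeeze":{"type":"number"}},"required":["translation","yaw"]}

```bash
mkdir -p pics; python3 - <<'E'
from station import env
import cv2,numpy as np
np.set_printoptions(precision=4,suppress=True)
s=env.get_state()
print(s['time'],s['ee_pos'],s['orientation'],s['opening'],env.grasp_offset)
for c in ['scene','top','wrist']:
    im=env.read_camera(c); cv2.imwrite(f'pics/{c}0.png',im)
    print(c,env.calibration(c))
E
```

```text
0.0 [ 0.1518 -0.5018  0.2305] [[ 0.9572  0.2896 -0.0006]
 [ 0.2896 -0.9572  0.0019]
 [-0.     -0.002  -1.    ]] 0.085710988846496 0.0187
scene {'camera_matrix': array([[445.9914,   0.    , 330.0846],
       [  0.    , 445.9914, 202.0095],
       [  0.    ,   0.    ,   1.    ]]), 'cam_to_world': array([[-0.7148, -0.5144,  0.4738,  0.1119],
       [-0.6993,  0.5146, -0.4962,  0.4518],
       [ 0.0114, -0.686 , -0.7275,  0.7465],
       [ 0.    ,  0.    ,  0.    ,  1.    ]])}
top {'camera_matrix': array([[458.2328,   0.    , 318.9317],
       [  0.    , 458.2328, 199.842 ],
       [  0.    ,   0.    ,   1.    ]]), 'cam_to_world': array([[ 0.0001, -0.9952,  0.0978,  0.4414],
       [-0.9999, -0.0015, -0.014 , -0.0196],
       [ 0.0141, -0.0978, -0.9951,  1.091 ],
       [ 0.    ,  0.    ,  0.    ,  1.    ]])}
wrist {'camera_matrix': array([[300.3967,   0.    , 319.0809],
       [  0.    , 300.3967, 196.5069],
       [  0.    ,   0.    ,   1.    ]]), 'T_tool_cam': array([[-0.0006, -0.958 , -0.2867,  0.0745],
       [ 1.    , -0.0008,  0.0006,  0.0003],
       [-0.0008, -0.2867,  0.958 , -0.1433],
       [ 0.    ,  0.    ,  0.    ,  1.    ]])}
```

View pics/scene0.png

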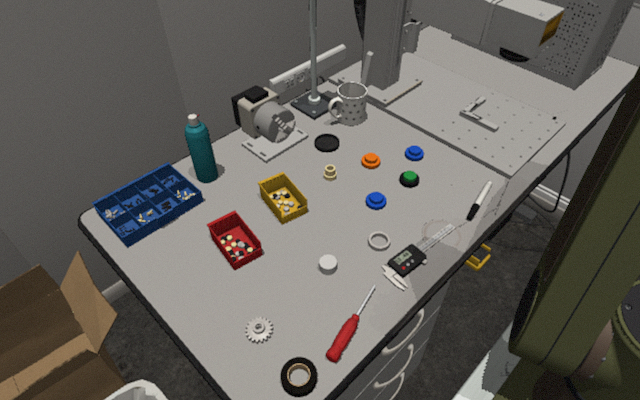

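View pics/top0.png

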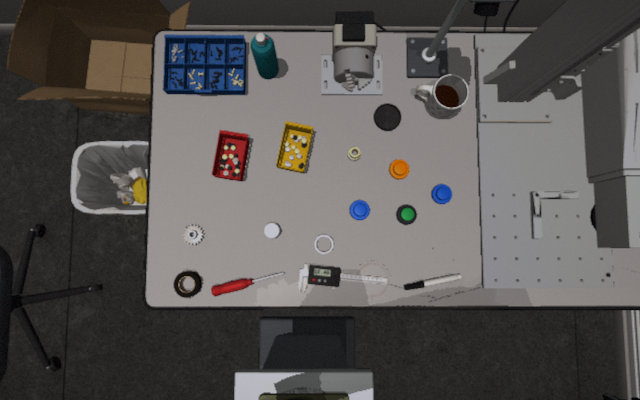

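View pics/wrist0.png

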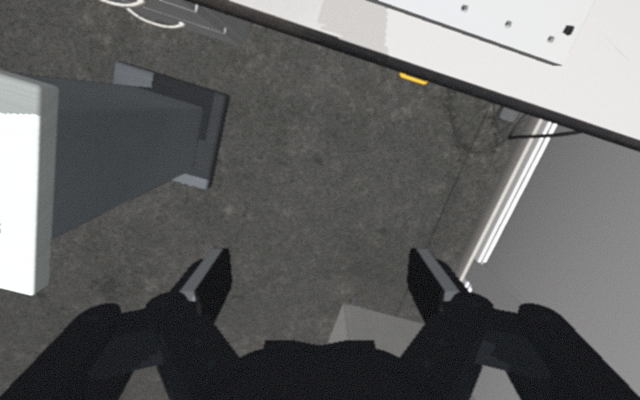

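```bash
python3 - <<'E'
from station import env
for c in ['scene','top','wrist']:
  for t in ['record_top','bush','red_bin','yellow_bin','puck','steelring','spurgear']:
    print(c,t,[(round(d['conf'],2),[round(float(v),1) for v in d['rect']]) for d in env.find_in(c,t)][:3])
E
```

```text
scene record_top [(0.55, [415.2, 151.9, 14.0, 8.4]), (0.54, [373.4, 157.1, 14.1, 11.1]), (0.47, [377.1, 198.9, 16.5, 12.0])]
scene bush []
scene red_bin [(0.85, [235.1, 238.6, 56.1, 58.5]), (0.48, [283.9, 199.6, 48.1, 57.4])]
scene yellow_bin [(0.72, [282.0, 199.7, 48.3, 54.0])]
scene puck [(0.88, [329.1, 263.7, 14.9, 20.4]), (0.25, [379.6, 242.2, 23.2, 18.3])]
scene steelring [(0.6, [381.2, 245.1, 23.9, 16.7]), (0.39, [328.8, 266.9, 17.4, 23.6])]
scene spurgear [(0.81, [258.9, 332.3, 26.4, 26.6])]
top record_top [(0.72, [398.3, 167.8, 11.2, 15.5]), (0.7, [405.5, 212.9, 14.4, 9.7]), (0.43, [358.3, 208.8, 9.6, 14.7])]
top bush [(0.41, [351.7, 155.4, 10.8, 10.8])]
top red_bin [(0.78, [233.9, 154.8, 36.8, 50.0])]
top yellow_bin [(0.73, [295.2, 146.4, 35.9, 54.8]), (0.63, [323.8, 245.4, 19.2, 24.7])]
top puck [(0.7, [273.4, 229.9, 21.5, 10.7])]
top steelring [(0.68, [328.1, 245.3, 9.2, 19.8])]
top spurgear [(0.82, [192.3, 234.3, 17.5, 22.8])]
wrist record_top []
wrist bush []
wrist red_bin []
wrist yellow_bin []
wrist puck []
wrist steelring []
wrist spurgear []
```

The scene view shows the green button at about (409,178), the bush at (330,172) and the red bin at (236,240). In the top view they are at (406,214), (354,153) and (232,156). Next I'll segment by colour, triangulate, and look at enlarged crops.

```bash
cat > h.py <<'E'
import numpy as np,cv2
from station import env
np.set_printoptions(precision=4,suppress=True)
def ray(c,uv,T=None):
    k=env.calibration(c); K=k['camera_matrix']; M=k['cam_to_world'] if T is None else T
    d=M[:3,:3]@np.linalg.solve(K,[uv[0],uv[1],1.]); return M[:3,3],d
def atz(c,uv,z,T=None):
    o,d=ray(c,uv,T); return o+d*(z-o[2])/d[2]
def tri(r1,r2):
    A=np.c_[r1[1],-r2[1]]; t=np.linalg.lstsq(A,r2[0]-r1[0],rcond=None)[0]
    p=r1[0]+t[0]*r1[1];q=r2[0]+t[1]*r2[1]; return (p+q)/2,np.linalg.norm(p-q)
def proj(c,p,T=None):
    k=env.calibration(c); M=k['cam_to_world'] if T is None else T
    x=k['camera_matrix']@(np.linalg.inv(M)@np.r_[p,1])[:3]; return x[:2]/x[2]
E
python3 - <<'E'
from h import *
S=cv2.imread('pics/scene0.png');P=cv2.imread('pics/top0.png')
def crop(im,r,f,n): x,y,w,h=r; cv2.imwrite(n,cv2.resize(im[y:y+h,x:x+w],None,fx=f,fy=f,interpolation=cv2.INTER_CUBIC))
crop(S,(200,140,240,130),3.3,'pics/s1.png'); crop(P,(200,110,230,130),3.4,'pics/t1.png')
def seg(im,lo,hi,r):
    h=cv2.cvtColor(im,cv2.COLOR_BGR2HSV);m=cv2.inRange(h,lo,hi);z=m*0;x,y,w,hh=r;z[y:y+hh,x:x+w]=m[y:y+hh,x:x+w]
    n,_,st,ce=cv2.connectedComponentsWithStats(z);i=1+np.argmax(st[1:,4]);return st[i],ce[i]
g=((45,100,30),(85,255,255))
a=seg(S,*g,(395,165,30,30));b=seg(P,*g,(390,200,35,30));print(a,b,tri(ray('scene',a[1]),ray('top',b[1])))
bu=((12,50,80),(35,255,255))
a=seg(S,*bu,(318,160,25,25));b=seg(P,*bu,(342,143,25,22));print(a,b,tri(ray('scene',a[1]),ray('top',b[1])))
E
```

```text
(array([403, 171,  14,  12, 132], dtype=int32), array([409.25  , 176.3409])) (array([400, 207,  15,  14, 159], dtype=int32), array([407.2704, 213.8176])) (array([ 0.5146, -0.2436,  0.0125]), np.float64(0.00028119752921363934))
(array([324, 165,  13,  16, 169], dtype=int32), array([329.716 , 172.4734])) (array([348, 147,  13,  13,  90], dtype=int32), array([354.5889, 152.5444])) (array([ 0.6617, -0.1206,  0.0092]), np.float64(0.000508099407149057))
```

View pics/s1.png

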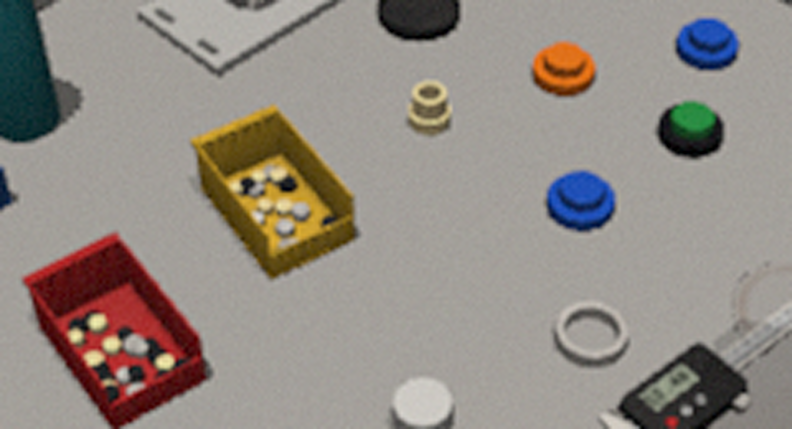

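View pics/t1.png

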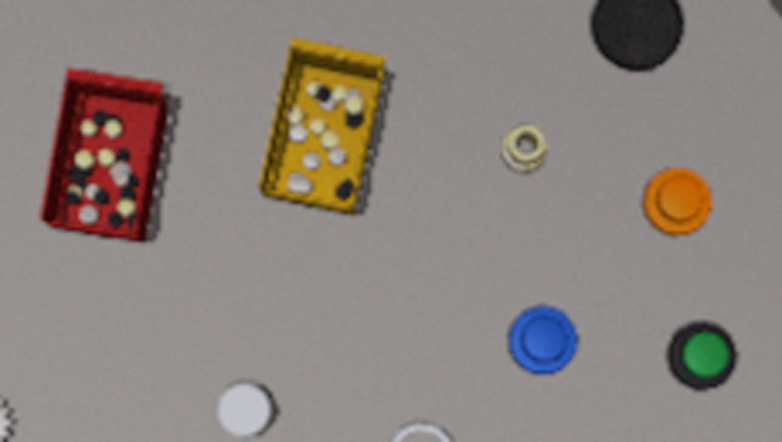

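```bash
python3 - <<'E'
from h import *
s=lambda x,y:(200+(x+.5)/3.3-.5,140+(y+.5)/3.3-.5)
t=lambda x,y:(200+(x+.5)/3.4-.5,110+(y+.5)/3.4-.5)
for n,a,b in [('btn',(693,118),(706,352)),('bush',(431,90),(526,143)),('rb1',(25,278),(68,70)),('rb2',(115,235),(163,84)),('rf',(206,347),(157,232)),('rf2',(116,402),(43,218)),
 ('yb1',(195,143),(291,40)),('yb2',(275,107),(384,55)),('puck',(423,400),(245,409)),('ring',(592,331),(422,443))]:
    print(n,tri(ray('scene',s(*a)),ray('top',t(*b))))
    for z in (.012,.02,.03,.045): print('   ',z,atz('top',t(*b),z)[:2],atz('scene',s(*a),z)[:2])
E
```

```text
btn (array([ 0.5152, -0.2436,  0.0154]), np.float64(0.0016334775697545336))
    0.012 [ 0.5161 -0.2439] [ 0.5164 -0.2473]
    0.02 [ 0.5155 -0.2422] [ 0.512  -0.2397]
    0.03 [ 0.5148 -0.2401] [ 0.5065 -0.2302]
    0.045 [ 0.5138 -0.237 ] [ 0.4982 -0.2159]
bush (array([ 0.6589, -0.1184,  0.0307]), np.float64(0.0016601052141120922))
    0.012 [ 0.6634 -0.1196] [ 0.6724 -0.1337]
    0.02 [ 0.6617 -0.1188] [ 0.6663 -0.1273]
    0.03 [ 0.6597 -0.1179] [ 0.6587 -0.1194]
    0.045 [ 0.6566 -0.1165] [ 0.6472 -0.1074]
rb1 (array([0.7063, 0.1961, 0.0433]), np.float64(0.001125475680287516))
    0.012 [0.7146 0.203 ] [0.7322 0.1844]
    0.02 [0.7126 0.2013] [0.7254 0.1873]
    0.03 [0.7101 0.1993] [0.717  0.1909]
    0.045 [0.7063 0.1962] [0.7043 0.1964]
rb2 (array([0.6982, 0.1322, 0.0395]), np.float64(0.00029214063066023956))
    0.012 [0.7048 0.1361] [0.7212 0.1198]
    0.02 [0.7029 0.1349] [0.7145 0.1235]
    0.03 [0.7004 0.1335] [0.7062 0.128 ]
    0.045 [0.6968 0.1313] [0.6938 0.1348]
rf (array([0.5999, 0.1389, 0.0172]), np.float64(0.0030198314458571894))
    0.012 [0.5996 0.1386] [0.6047
[... 664 characters left out ...]
029722065261477025))
    0.012 [ 0.7263 -0.0195] [ 0.74   -0.0397]
    0.02 [ 0.7241 -0.0195] [ 0.7332 -0.0344]
    0.03 [ 0.7215 -0.0195] [ 0.7246 -0.0277]
    0.045 [ 0.7175 -0.0195] [ 0.7118 -0.0176]
puck (array([0.4757, 0.0751, 0.0204]), np.float64(0.0008111181609607753))
    0.012 [0.4763 0.0761] [0.4796 0.0705]
    0.02 [0.4761 0.0754] [0.4756 0.0746]
    0.03 [0.4757 0.0745] [0.4706 0.0798]
    0.045 [0.4752 0.0731] [0.4631 0.0876]
ring (array([ 0.4496, -0.0488,  0.0007]), np.float64(0.008439990859766025))
    0.012 [ 0.453  -0.0462] [ 0.441  -0.0435]
    0.02 [ 0.4529 -0.046 ] [ 0.4374 -0.0381]
    0.03 [ 0.4528 -0.0457] [ 0.4329 -0.0314]
    0.045 [ 0.4526 -0.0453] [ 0.4262 -0.0213]
```

{"api": "move_arm", "payload": {"translation": [[35,-12,8],[70,-24,16],[105,-36,24],[140,-48,32],[175,-60,40],[210,-72,48],[245,-84,56],[280,-96,64],[315,-108,72],[345,-118,80]], "yaw": [0,0,0,0,0,0,0,0,0,0], "fingers": 255}}

```text
time: 2.03
ee_pos: [0.45, -0.2881, 0.1511]
orientation: [[0.957, 0.291, 0.001], [0.291, -0.957, -0.0], [0.001, 0.0, -1.0]]
wrist_force: [0.2, 0.4, -0.1]
opening: 0.0003
```

```bash
cat > w.py <<'E'
from h import *
import sys
def look(n):
    s=env.get_state(); im=env.read_camera('wrist'); cv2.imwrite(f'pics/{n}.png',im)
    T=np.eye(4);T[:3,:3]=s['orientation'];T[:3,3]=s['ee_pos']
    T=T@env.calibration('wrist')['T_tool_cam']; np.save(f'pics/{n}.npy',T)
    print(s['time'],s['ee_pos'],s['orientation'],s['wrist_force'],s['opening'])
    return s,im,T
E
python3 - <<'E'
from w import *
s,im,T=look('w1')
for n,p in dict(btn=(.515,-.2425,.017),bush=(.659,-.118,.03)).items(): print(n,proj('wrist',np.array(p),T))
E
```

```text
2.0333 [ 0.45   -0.2881  0.1511] [[ 0.9568  0.2906  0.0008]
 [ 0.2906 -0.9568 -0.0001]
 [ 0.0007  0.0004 -1.    ]] [ 0.2146  0.3626 -0.1072] 0.00029761945864446057
btn [290.4682 105.5732]
bush [ 167.3726 -163.0321]
```

View pics/w1.png

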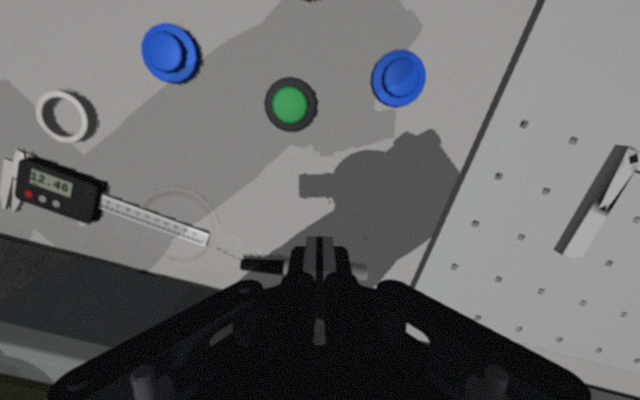

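The wrist view shows the green button at (290.5, 103.5), about 2 px from the prediction. The ring, the calipers and the two blue look-alikes stand clear of it.

{"api": "move_arm", "payload": {"translation": [[25,-8,15],[50,-16,35],[76,-25,60],[76,-25,85],[76,-25,105],[76,-25,105],[76,-25,105]], "yaw": [0,0,0,0,0,0,0]}}

```text
time: 2.67
ee_pos: [0.5183, -0.2379, 0.0441]
orientation: [[0.956, 0.295, 0.001], [0.295, -0.956, 0.005], [0.002, -0.004, -1.0]]
wrist_force: [-0.0, 1.2, 0.6]
opening: -0.0007
```

```bash
python3 - <<'E'
from w import *
T1=np.load('pics/w1.npy')
r=ray('wrist',(290.5,103.5),T1)
print('wrist+top',tri(r,ray('top',(407.3,213.3))),'wrist+scene',tri(r,ray('scene',(409.8,175.5))),[atz('wrist',(290.5,103.5),z,T1) for z in(.015,.025)])
s,im,T=look('w2')
E
```

```text
wrist+top (array([ 0.516 , -0.2424,  0.0184]), np.float64(0.0014199465987619)) wrist+scene (array([ 0.5152, -0.2428,  0.016 ]), np.float64(0.003343301223535966)) [array([ 0.5167, -0.2419,  0.015 ]), array([ 0.5168, -0.2428,  0.025 ])]
2.6667 [ 0.5183 -0.2379  0.0441] [[ 0.9555  0.2949  0.0006]
 [ 0.2949 -0.9555  0.0049]
 [ 0.002  -0.0045 -1.    ]] [-0.0328  1.1775  0.6062] -0.0006678896518222704
```

View pics/w2.png

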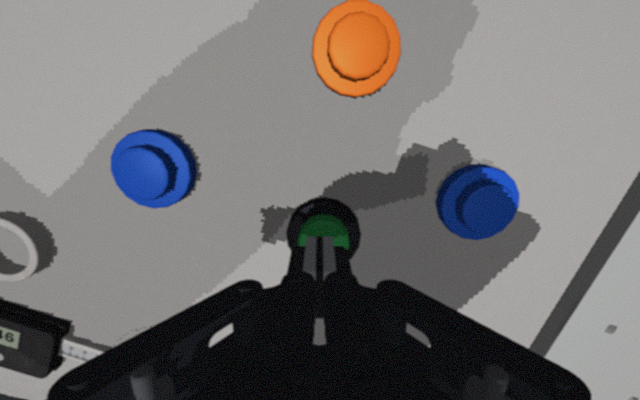

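The closed tips are over the green button, a few mm too far on. I'll correct that and press.

{"api": "move_arm", "payload": {"translation": [[-3,4,6],[-3,4,12],[-3,4,18],[-3,4,22],[-3,4,24],[-3,4,26],[-3,4,26],[-3,4,26]], "yaw": [0,0,0,0,0,0,0,0]}}

```text
time: 3.38
ee_pos: [0.5175, -0.2434, 0.0196]
orientation: [[0.956, 0.294, 0.003], [0.294, -0.956, 0.003], [0.003, -0.002, -1.0]]
wrist_force: [-1.6, -1.2, 2.9]
opening: 0.0002
```

{"api": "move_arm", "payload": {"translation": [[0,0,2],[0,0,3],[0,0,4],[0,0,4]], "yaw": [0,0,0,0]}}

```text
time: 3.72
ee_pos: [0.5176, -0.2435, 0.016]
orientation: [[0.956, 0.294, 0.003], [0.294, -0.956, 0.003], [0.004, -0.002, -1.0]]
wrist_force: [-2.6, -0.5, 6.4]
opening: 0.0002
```

{"api": "move_arm", "payload": {"translation": [[0,0,2],[0,0,3],[0,0,4],[0,0,4]], "yaw": [0,0,0,0]}}

```text
time: 4.05
ee_pos: [0.5177, -0.2435, 0.0156]
orientation: [[0.956, 0.294, 0.004], [0.294, -0.956, 0.002], [0.005, -0.001, -1.0]]
wrist_force: [-8.0, 2.0, 27.9]
opening: -0.0005
```

The button bottomed out: z stopped at 15.6 mm and the force rose to 28 N. I'll lift off, move towards the bush at height and check from there.

{"api": "move_arm", "payload": {"translation": [[0,0,-20],[0,0,-50],[0,0,-85],[25,-11,-100],[50,-23,-105],[80,-36,-105],[105,-47,-105],[125,-57,-105],[125,-57,-105]], "yaw": [0,0,0,0,0,0,0,0,0]}}

```text
time: 4.8
ee_pos: [0.6238, -0.1491, 0.1209]
orientation: [[0.954, 0.299, 0.008], [0.299, -0.954, 0.004], [0.009, -0.001, -1.0]]
wrist_force: [1.7, -0.3, 0.3]
opening: -0.0004
```

```bash
python3 - <<'E'
from w import *
s,im,T=look('w3')
for n,p in dict(bush=(.6595,-.1185,.029)).items(): print(n,proj('wrist',np.array(p),T))
E
```

```text
4.8 [ 0.6238 -0.1491  0.1209] [[ 0.9543  0.2987  0.008 ]
 [ 0.2987 -0.9543  0.0038]
 [ 0.0088 -0.0012 -1.    ]] [ 1.7281 -0.2687  0.2551] -0.0003850641455940586
bush [294.8713 149.423 ]
```

View pics/w3.png

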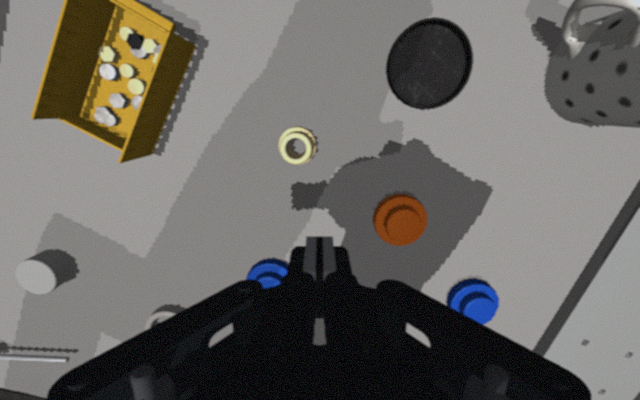

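The bush top shows at (295,146), 3 px (about 1.5 mm) from the prediction, and nothing stands in the way. I'll move in above it and come down to about 30 mm of clearance.

{"api": "move_arm", "payload": {"translation": [[15,-6,0],[30,-12,0],[44,-18,5],[44,-18,20],[44,-18,35],[44,-18,48],[44,-18,56],[44,-18,60],[44,-18,60]], "yaw": [0,0,0,0,0,0,0,0,0]}}

```text
time: 5.6
ee_pos: [0.6577, -0.1202, 0.0596]
orientation: [[0.955, 0.297, 0.003], [0.297, -0.955, 0.003], [0.004, -0.002, -1.0]]
wrist_force: [0.2, 0.0, -0.1]
opening: -0.0001
```

```bash
python3 - <<'E'
from w import *
s,im,T=look('w4')
print('grasp',s['ee_pos']-s['orientation'][:,2]*env.grasp_offset if hasattr(s['orientation'],'shape') else 0)
p=env.read_camera('scene');cv2.imwrite('pics/s4.png',cv2.resize(p[120:280,200:440],None,fx=3.3,fy=3.3))
E
```

```text
5.6 [ 0.6577 -0.1202  0.0596] [[ 0.9548  0.2973  0.0031]
 [ 0.2973 -0.9548  0.003 ]
 [ 0.0038 -0.0019 -1.    ]] [ 0.1653  0.0444 -0.1336] -6.299615579795611e-05
grasp [ 0.6576 -0.1203  0.0783]
```

View pics/s4.png

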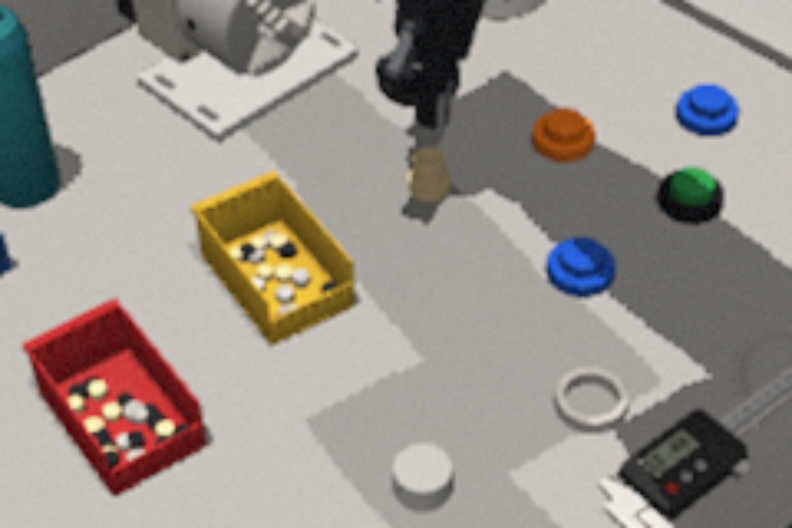

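View pics/w4.png

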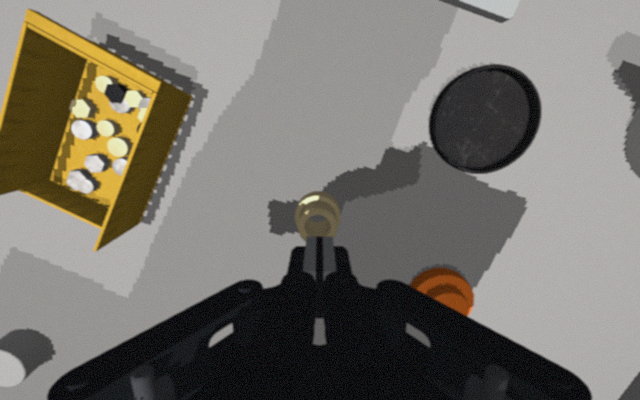

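Both views show the tips standing above the bush, roughly centred and not touching. I'll nudge 3 mm and 6 mm down, then hold for more than 2 s.

{"api": "move_arm", "payload": {"translation": [[1,0,2],[2,-1,4],[3,-1,6],[3,-1,6],[3,-1,6],[3,-1,6],[3,-1,6],[3,-1,6],[3,-1,6],[3,-1,6]], "yaw": [0,0,0,0,0,0,0,0,0,0]}}

```text
time: 6.53
ee_pos: [0.6615, -0.1186, 0.0554]
orientation: [[0.955, 0.297, 0.006], [0.297, -0.955, 0.002], [0.007, -0.001, -1.0]]
wrist_force: [0.1, -0.4, -0.1]
opening: -0.0004
```

{"api": "move_arm", "payload": {"translation": [[0,0,0],[0,0,0],[0,0,0],[0,0,0],[0,0,0],[0,0,0],[0,0,0],[0,0,0],[0,0,0],[0,0,0]], "yaw": [0,0,0,0,0,0,0,0,0,0]}}

```text
time: 7.37
ee_pos: [0.6615, -0.1186, 0.0554]
orientation: [[0.955, 0.297, 0.006], [0.297, -0.955, 0.002], [0.006, -0.001, -1.0]]
wrist_force: [-0.3, 0.3, 0.3]
opening: -0.0001
```

{"api": "move_arm", "payload": {"translation": [[0,0,0],[0,0,0],[0,0,0],[0,0,0],[0,0,0],[0,0,0],[0,0,0],[0,0,0],[0,0,0],[0,0,0]], "yaw": [0,0,0,0,0,0,0,0,0,0]}}

```text
time: 8.2
ee_pos: [0.6615, -0.1186, 0.0554]
orientation: [[0.955, 0.297, 0.006], [0.297, -0.955, 0.002], [0.007, -0.001, -1.0]]
wrist_force: [0.8, -0.1, -0.5]
opening: 0.0001
```

{"api": "move_arm", "payload": {"translation": [[0,0,-30],[0,0,-65],[0,0,-100],[5,-20,-110],[15,-54,-110],[24,-88,-110],[33,-122,-110],[42,-156,-110],[51,-190,-110],[60,-224,-110]], "yaw": [0,0,0,0,0,0,0,0,0,0]}}

```text
time: 9.03
ee_pos: [0.6513, 0.1144, 0.1661]
orientation: [[0.955, 0.297, 0.006], [0.297, -0.955, 0.002], [0.007, -0.001, -1.0]]
wrist_force: [1.0, -0.3, -0.5]
opening: 0.0001
```

```bash
python3 - <<'E'
from w import *
s,im,T=look('w5')
for n,p in dict(bin=(.651,.171,.045),b1=(.706,.196,.045),b2=(.697,.131,.045)).items(): print(n,proj('wrist',np.array(p),T))
E
```

```text
9.0333 [0.6513 0.1144 0.1661] [[ 0.9548  0.2971  0.0063]
 [ 0.2971 -0.9548  0.0025]
 [ 0.0068 -0.0005 -1.    ]] [ 0.9588 -0.3373 -0.5484] 9.51880559426257e-05
bin [258.462  174.8054]
b1 [245.4763 105.1667]
b2 [315.9882 138.6585]
```

View pics/w5.png

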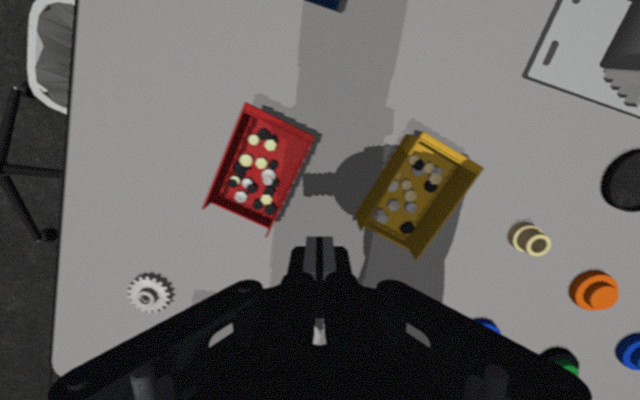

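The wrist view shows the red bin's back rim corners at (246,104) and (315,136), within 3 px of the prediction. I'll move over its middle and come down.

{"api": "move_arm", "payload": {"translation": [[6,-20,0],[12,-40,0],[17,-54,0],[17,-54,20],[17,-54,45],[17,-54,65],[17,-54,80],[17,-54,88],[17,-54,90],[17,-54,90]], "yaw": [0,0,0,0,0,0,0,0,0,0]}}

```text
time: 9.92
ee_pos: [0.6512, 0.1787, 0.0762]
orientation: [[0.953, 0.303, 0.005], [0.303, -0.953, 0.008], [0.008, -0.006, -1.0]]
wrist_force: [-0.3, -0.1, 0.7]
opening: -0.0
```

```bash
python3 - <<'E'
from w import *
s,im,T=look('w6')
p=env.read_camera('scene');cv2.imwrite('pics/s6.png',cv2.resize(p[140:350,200:440],None,fx=2.8,fy=2.8))
t=env.read_camera('top');cv2.imwrite('pics/t6.png',t)
E
```

```text
9.9167 [0.6512 0.1787 0.0762] [[ 0.953   0.3028  0.0054]
 [ 0.3028 -0.953   0.0081]
 [ 0.0076 -0.006  -1.    ]] [-0.3234 -0.1101  0.7045] -5.45612082929321e-06
```

View pics/s6.png

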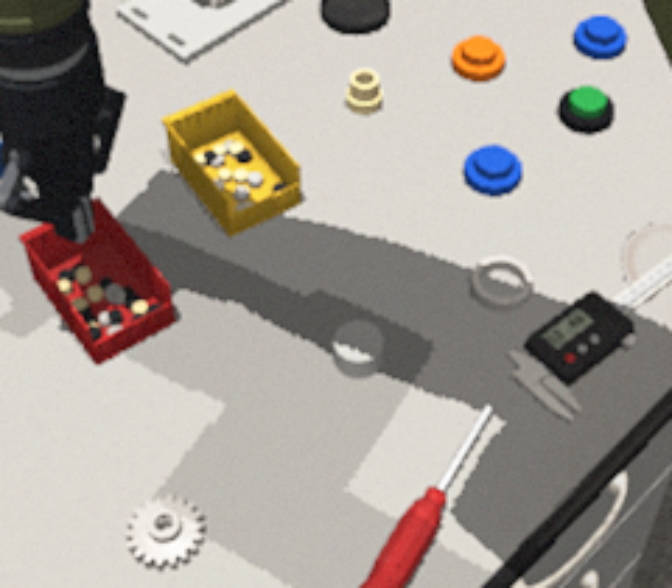

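View pics/w6.png

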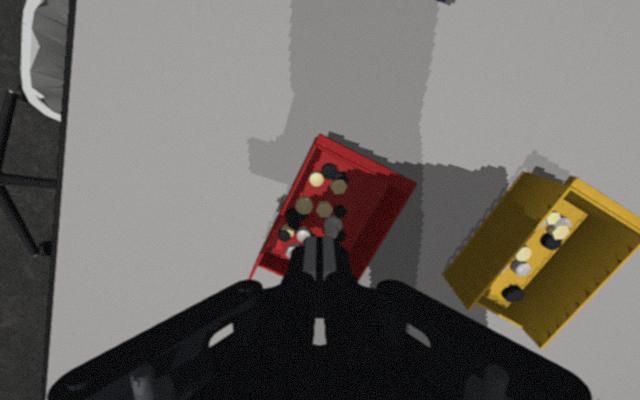

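The tips are 31 mm above the rim and about 7 mm off the middle, and nothing is disturbed. The button is up and the bush is unmoved. One small correction, then hold.

{"api": "move_arm", "payload": {"translation": [[-1,3,1],[-2,6,3],[-2,7,4],[-2,7,4],[-2,7,4],[-2,7,4],[-2,7,4],[-2,7,4]], "yaw": [0,0,0,0,0,0,0,0]}}

```text
time: 10.73
ee_pos: [0.6527, 0.1721, 0.0739]
orientation: [[0.953, 0.303, 0.009], [0.303, -0.953, 0.009], [0.011, -0.006, -1.0]]
wrist_force: [0.8, -0.6, 0.8]
opening: 0.0001
```

```bash
python3 - <<'E'
from w import *
s,im,T=look('w7')
R=s['orientation'];print('grasp',np.array(s['ee_pos'])-np.array(R)[:,2]*env.grasp_offset, s['qvel'])
for a,b in [((320,135),.045),((415,184),.045)]: print(atz('wrist',a,b,np.load('pics/w6.npy')))
a=cv2.imread('pics/top0.png');b=env.read_camera('top')
c=env.read_camera('scene');cv2.imwrite('pics/s7.png',c)
cv2.imwrite('pics/t7.png',np.vstack([a[110:260,150:480],b[110:260,150:480]]).repeat(2,0).repeat(2,1)[:600])
E
```

```text
10.7333 [0.6527 0.1721 0.0739] [[ 0.9529  0.3031  0.0087]
 [ 0.3031 -0.9529  0.009 ]
 [ 0.011  -0.006  -0.9999]] [ 0.7728 -0.6397  0.8439] 6.785120670155607e-05
grasp [0.6525 0.1719 0.0925] [-0.0246 -0.047  -0.0436 -0.0691 -0.117   0.1054]
[0.7078 0.1959 0.045 ]
[0.6975 0.1329 0.045 ]
```

View pics/t7.png

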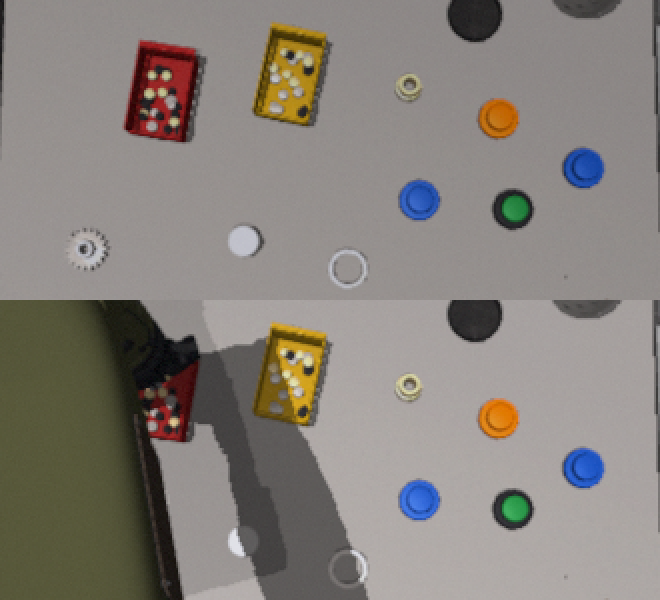

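View pics/s7.png

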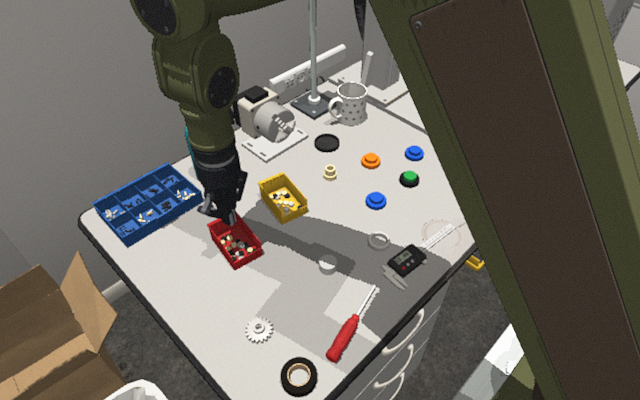

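The grasp point is at (0.6525, 0.172, 0.0925) and the bin middle measures about (0.651, 0.171), which puts it roughly 47 mm above the rim. Every part still in view is at its starting pixels. Handing in.

```bash
python3 -c "
from station import env
print(env.close_job()); print(env.get_state()['time'],env.get_state()['ee_pos'])"
```

```text
the job is handed in; nothing more can be done
None
the job is handed in; nothing more can be done
```

I carried out the whole sequence and handed the job in at about 11 s of the 51 s allowed. No verdict was reported.

- **Button:** I pressed the green button with the fingers shut until it stopped moving, at a wrist force of about 28 N. It shows as up again in the later pictures.
- **Bush:** I pointed straight down at the brass bush with the fingertips about 26 mm above it. I held still there for more than 2 s, with no contact force beyond noise.
- **Red bin:** I crossed with the fingertips about 165 mm above the desk, well above the yellow bin, and finished over the red bin. The grasp point was about 2 mm from its measured middle and about 47 mm above the rim, with the fingertips about 29 mm above it. The wrist force there was about 1 N, which is within noise.

In the last scene and top pictures, the loose parts that can be seen are where they started. The top view of the red bin was partly hidden by the arm, and the gear was hidden there too. The gear shows unmoved in the scene view. The red bin's back corners, seen in the last wrist picture I measured, agree with the first measurement to about 2 mm.

The measurements disagreed in two places. The button's height came out between 12 and 18 mm depending on the view, so I pressed by force. The steel ring's position was measured poorly from two views (8 mm mismatch), but no move went low near it.

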